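# Bring the tube upright on the rotator and lock the wheel

## Robot

A 6-joint arm with a two-finger parallel gripper is mounted at the origin on a cart in front of the work surface, level with it; the furniture and walls round the work are solid. World frame = base frame: x ahead of the robot, y to its left, z up, the work surface at z = 0. Lengths are in m, angles in rad, forces in N, time in s.
With the tool pointing down it reaches from about 0.275 to 0.725 m from the base axis. Payload 15.9 kg.
Tool frame: the origin (TCP) lies between the finger pads; the fingertips stand 11 mm ahead of it and the grasp point (between the pads) lies 8 mm behind it (arm.nose_length is the z of the fingertips in the tool frame, in m); z points along the fingers, y is the direction in which the jaws open and shut (so a half turn about z gives the same grasp; the last joint's range is limited). The gripper opens to 85 mm and grips with 20 to 120 N. Pads are 22 mm wide; open, the fingers measure 114 mm over their backs; the gripper's body (76 mm by 85 mm) begins 54 mm behind the grasp point. The pads swing forward as they close: fully open they stand 13 mm farther back than shut.
Start: joints at [-1.202, 0.213, -0.034, 1.323, 0, 1.571], TCP at [0.18, -0.466, 0.242] pointing down, gripper open.
Joint ranges: [-2.98, 2.98], [-0.74, 1.72], [-1.14, 1.35], [-2.1, 2.04], [-1.57, 1.44], [-3.14, 3.14]. Speed limits (rad/s): [1.89, 1.89, 2.39, 2.57, 3.14, 3.14].

## Interface

Orientations are given as a unit quaternion [w, x, y, z].
In Python, from rig import arm gives the robot as it stands.
- The arm moves only by the tool play_rows, never from a script. Its argument "plan" is a list of rows, each a list of 3 entries, a list of its own where there are three numbers: the shift along the tool's x, y, z as a fraction of full scale, then the turn, a rotation vector about the tool's x, y, z as a fraction of full scale, then the closure, from 0 (fully open) to 1 (shut). A call has 1 to 20 rows; each row shifts and turns the commanded pose from where the row before left it, along the tool's axes as they then stand; what a row does not reach is not made up. Full scale, the value 1, is 0.3 m for a shift and 0.15 rad for a turn. A row lasts 1/10 s, in which the tool goes at most 50 mm and 8.59 degrees, less where a joint would pass 70% of its speed; a pose out of reach is approached as far as the arm can. A call with a number of a shift or a turn outside -1 to 1 is refused whole. A call with a gripper value outside its range is refused whole. The fingers move at their own pace and stop on an object; "force" is the grip in N (left out, the last holds). Time passes only in rows, so rows that do not move let the fingers close. It gives the time, the measured TCP pose, the force and the opening at its end, in the units of the state.
- arm.state(): the state, without advancing time (a new reading comes with each control period).
- arm.camera(name): name is "scene" or "top"; returns the picture (400x640x3 uint8, red, green, blue); there is no depth.
- arm.calibration(name): a dict with "intrinsics" (3x3 intrinsics, pixels), "world_to_cam" (4x4, takes a point from world to camera coordinates). Camera axes: x right, y up, looking along -z (the intrinsics and any distortion apply to the point x, -y, -z); pixel columns grow to the right and rows downward; lengths in m; the calibration is good to about 2 mm. A picture is of the moment at which its call begins. calibration takes no time and is no camera call.
- arm.job_done(): hands the job in, once; it reports no verdict.
The state is a dict: "time": time; "joints": joint angles; "qd": joint speeds; "tau": joint torques, N m; "eef_pos": TCP position; "tool_rot": TCP orientation; "force": force on the tool from outside, world axes, zero at the start; "wrist_torque": the same for the moment, N m; "opening": opening from 0.0 (shut) to 1.0 (fully open).
Only numpy, scipy, OpenCV 4.12 (cv2) and the standard library are available. Lean on these libraries where they do the work, as an engineer would, in place of code of your own. Each camera call takes 0.05 s, during which the arm holds its last target.

## Task

The tube rotator is switched off, and its large capped tube has to stand upright, cap straight up, so that it can be opened without spilling. Turn the rotator's wheel to there by pushing its bare spokes one after another with your fingertips, gently and without pushing on the tubes; then press the lock plunger behind the wheel straight down until it is fully home. Grasp nothing, and leave the other things on the bench where they are.

Things in the scene. Friction and masses are not known exactly. Their poses are not given: they have to be found in the camera images.
- rotator: white tube rotator, fixed: foot plate 235 x 150 mm, 26 mm high; behind the wheel a drive housing 112 mm wide, its front 58 mm behind the spokes, its top 205 mm above the bench. Origin on the bench straight below the wheel's centre, in the plane of the spokes; x points back along the axle, y to the left as seen from the front, z up.
- hub (a point): wheel's centre, in the plane of the spokes, 175 mm above the bench, axes as the rotator's. Six round bare spokes, 10 mm thick, 60 degrees apart, free space between them, reach 135 mm from the centre; the last 22 mm are a 13 mm rubber sleeve with a round end. On the front of each spoke stand two tube clips, 40 to 90 mm from the centre.
- wheel (a joint): wheel's angle in rad. At 0 and every full turn the large tube points straight up; growing values turn it clockwise as seen from the front (the top moves to the rotator's -y). Turns endlessly both ways; steady friction 0.10 N m (about 1 N at a spoke's end); stays where it is left. The large tube lies along one spoke, the small tube along the opposite one.
- large_tube: clear 50 ml tube, 30 mm across, with a 34 mm screw cap, 117 mm long over all; clipped in front of its spoke and parallel to it, its centre line 44 mm ahead of the spoke's (27 mm free between cap and spoke's centre line). Origin at its tip, 14 mm from the axle; z runs from tip to cap, so it is upright when z points up.
- cap_top (a point): middle of the top of the large tube's cap, 131 mm from the axle.
- small_tube: small capped tube on the other side of the hub, 17 mm in diameter, with a 21 mm cap, 102 mm long, clipped in front of its spoke as the large one. Origin at its tip, z towards its cap.
- lock (a joint): travel of the lock plunger in m: 0 up, 0.014 home, its knob resting on the guide bush. Pressed down from above; 2 N friction, no spring, stays where left. Its round nose enters one of six V notches of an index disc behind the wheel, one per spoke: it goes home only if a spoke points up. Within 8 degrees it centres the wheel itself (up to 10 N) and then locks it.
- lock_top (a point): middle of the top of the plunger's black round knob (26 mm across, 13 mm high), above the axle and 44 mm behind the plane of the spokes; 271 mm above the bench when up, 257 mm when home.
- timer: bystander: white count-down timer 62 x 78 x 21 mm, origin under its centre.
- loose_cap: bystander: screw cap, 34 mm across and 13 mm high, on the bench.
- marker_pen: bystander: black marker 136 mm long, 12 mm thick, lying on the bench.
- green_cup: bystander: small measuring cup, 47 mm across, 38 mm high.
- dropper_bottle: bystander: small white bottle, 25 mm across, 56 mm high.
- cassette_a: bystander: flat white test cassette 37 x 62 x 6 mm.
- cassette_b: bystander: a second flat white test cassette, of the same size.

How it is judged:
On the way, in this order (a step that is already met when the one before it is completed fails the run):
1. the large tube stands upright (within 11 degrees) with the plunger still up (angle between large_tube's own z axis and vertical below 0.19 rad and height (world z) of cap_top above 0.28 m and value of joint lock below 0.006 m), for 0.2 s.
2. the lock plunger is pressed home (value of joint lock above 0.0115 m and angle between large_tube's own z axis and vertical below 0.07 rad), for 0.1 s.
At the end, for the whole second after the job is handed in: The large tube is upright within 4 degrees with its cap at the top, the lock plunger is home (at least 11.5 of its 14 mm), the wheel is still, and every bystander is within 20 mm of where it stood (all of step 2 and height (world z) of cap_top above 0.28 m and velocity of joint wheel between -0.05 and 0.05 rad/s and distance of each of timer, loose_cap, marker_pen, green_cup, dropper_bottle, cassette_a, cassette_b from where it was at the start of the episode below 0.02 m); the robot touches nothing.
It fails at once if a tube on the wheel is pushed (more than 4 N) (contact force between any of the fingers, the arm and large_tube above 4 N or contact force between any of the fingers, the arm and small_tube above 4 N).
It fails at once if the wheel is pushed roughly (more than 40 N) or spun (more than 6 rad/s) (contact force between the fingers and wheel above 40 N or velocity of joint wheel above 6 rad/s or velocity of joint wheel below -6 rad/s).
It fails at once if a bystander is lifted or shoved (more than 30 mm) (distance of any of timer, loose_cap, marker_pen, green_cup, dropper_bottle, cassette_a, cassette_b from where it was at the start of the episode above 0.03 m).
It also fails if it takes over 64 s, if anything falls off the work surface, if the arm or the gripper's body presses on something with over 40 N, if the wrist force passes 120 N, or if a joint passes its speed limit or range.

## Working session

There is one attempt and no reset: what is moved stays moved. The work goes in short steps, Python scripts to look and compute and a tool call to move; the robot and the scene stay as the last step left them, time stands still between calls to the robot, and variables do not carry over. Pictures are saved under pics/ and viewed, and the job is handed in when it is done.

Besides the shell and the picture viewer there is one more tool, called after "Emit:" by a JSON object that holds its "fn" and its "kwargs". play_rows: Moves the arm, as the interface text tells. Shift numbers are shares of 0.3 m and turn numbers shares of 0.15 rad, none past 1 either way. Its arguments: {"type":"object","properties":{"plan":{"type":"array"},"force":{"type":"number"}},"required":["plan"]}

```bash
ls; mkdir -p pics; python3 - <<'E'
from rig import arm
import cv2
s=arm.state(); print({k:(v if not hasattr(v,'round') else v) for k,v in s.items()})
print(arm.nose_length)
for n in("scene","top"):
    cv2.imwrite(f"pics/{n}0.png",arm.camera(n)[:,:,::-1])
    c=arm.calibration(n); print(n,c)
E
```

```text
pics
{'time': 0.0, 'joints': array([-1.20199599e+00,  2.13357105e-01, -3.50447777e-02,  1.32349236e+00,
        2.92477938e-06,  1.57075135e+00]), 'qd': array([-1.32779468e-03,  3.33800394e-05, -1.00215094e-04, -2.77097145e-04,
        3.75671812e-04, -1.71551391e-03]), 'tau': array([ 8.20292007e-04, -6.86170793e+01,  4.87111545e+01,  1.77625939e-02,
        1.39315689e-04,  1.48074542e-05]), 'eef_pos': array([ 0.18013418, -0.46608237,  0.24182136]), 'tool_rot': array([-5.39923485e-04,  9.83042138e-01,  1.83378987e-01, -9.92058590e-05]), 'force': array([-0.22356197,  0.09454627, -1.05446365]), 'wrist_torque': array([-0.00058983, -0.03702237, -0.03420715]), 'opening': 0.9989539612200626}
0.011
scene {'intrinsics': array([[415.6706577 ,   0.        , 315.60205933],
       [  0.        , 415.6706577 , 198.43805049],
       [  0.        ,   0.        ,   1.        ]]), 'world_to_cam': array([[-0.42417366, -0.90556348,  0.00561062,  0.39848046],
       [ 0.7061211 , -0.32686139,  0.62813583, -0.43879101],
       [-0.56698298,  0.27040045,  0.77808348, -1.04844201],
       [ 0.        ,  0.        ,  0.        ,  1.        ]])}
top {'intrinsics': array([[510.06250592,   0.        , 318.85492426],
       [  0.        , 510.06250592, 204.04557492],
       [  0.        ,   0.        ,   1.        ]]), 'world_to_cam': array([[ 0.01894645, -0.99971674,  0.01440385,  0.15920668],
       [ 0.98245996,  0.02128853,  0.18525448, -0.54671758],
       [-0.18550864,  0.01064129,  0.98258501, -1.5608456 ],
       [ 0.        ,  0.        ,  0.        ,  1.        ]])}
```

View pics/scene0.png

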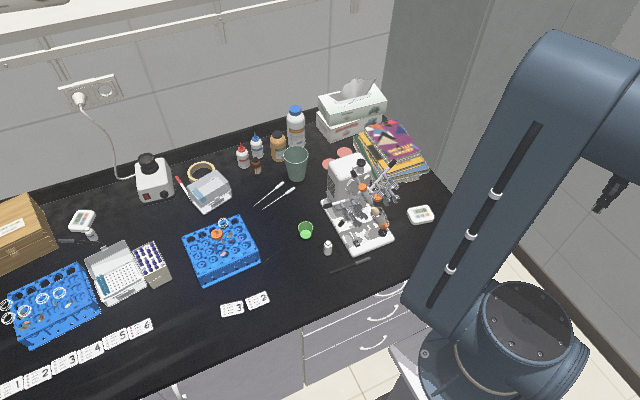

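View pics/top0.png

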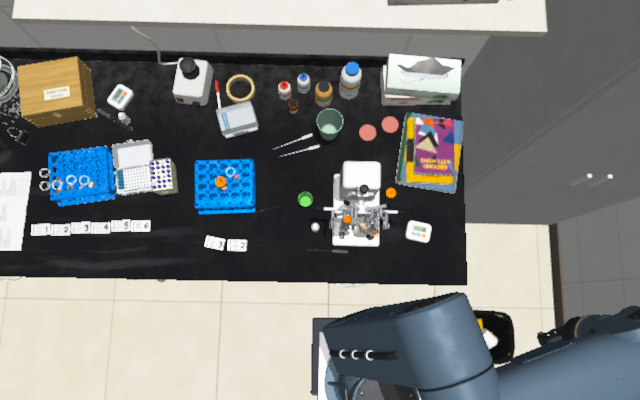

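```bash
python3 - <<'E'
import cv2
a=cv2.imread("pics/scene0.png")[130:280,300:450]; cv2.imwrite("pics/s0z.png",cv2.resize(a,(600,600),interpolation=cv2.INTER_CUBIC))
a=cv2.imread("pics/top0.png")[145:265,290:450]; cv2.imwrite("pics/t0z.png",cv2.resize(a,(800,600),interpolation=cv2.INTER_CUBIC))
E
```

```text
(no output)
```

View pics/s0z.png

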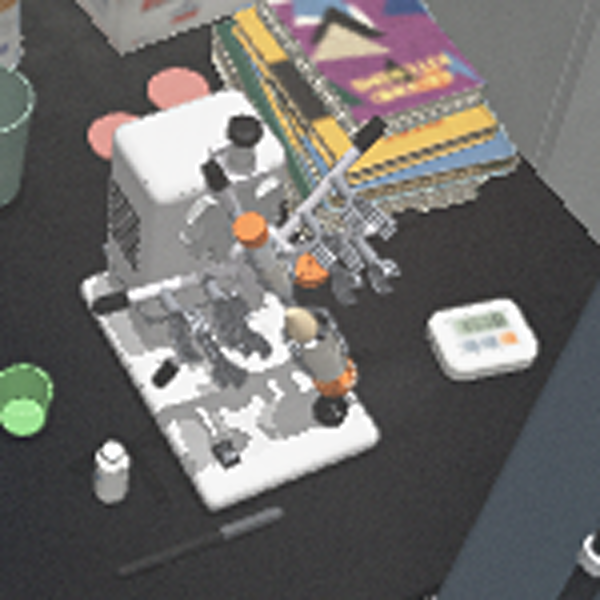

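View pics/t0z.png

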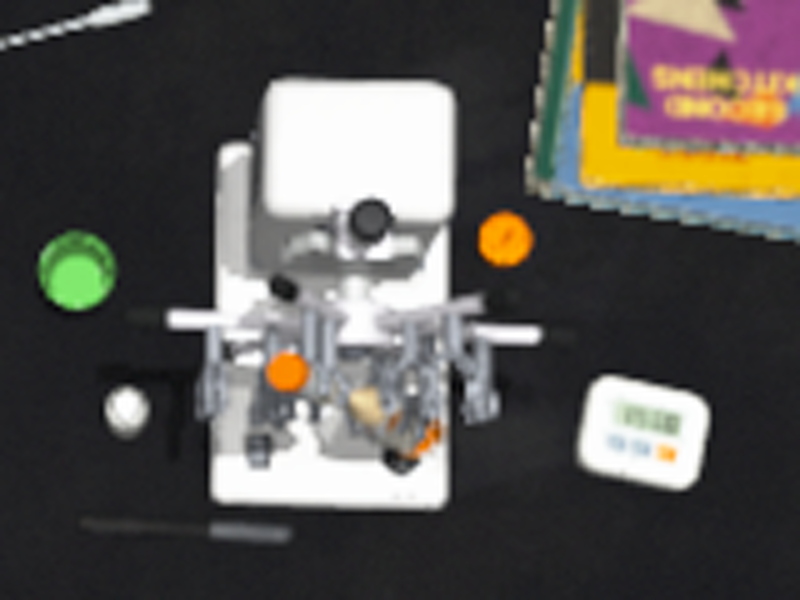

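```bash
cat > h.py <<'E'
import numpy as np
from rig import arm
C={n:arm.calibration(n) for n in("scene","top")}
def ray(n,u,v):
    c=C[n];K=c["intrinsics"];T=c["world_to_cam"];R=T[:3,:3];o=-R.T@T[:3,3]
    d=np.linalg.solve(K,[u,v,1.]);d=np.array([d[0],-d[1],-d[2]]);d=R.T@d
    return o,d/np.linalg.norm(d)
def onz(n,u,v,z):
    o,d=ray(n,u,v);return o+d*(z-o[2])/d[2]
def onplane(n,u,v,p,nn):
    o,d=ray(n,u,v);return o+d*((p-o)@nn)/(d@nn)
def tri(a,b):
    o1,d1=ray("scene",*a);o2,d2=ray("top",*b)
    A=np.stack([d1,-d2],1);t=np.linalg.lstsq(A,o2-o1,rcond=None)[0]
    p,q=o1+t[0]*d1,o2+t[1]*d2;return (p+q)/2,np.linalg.norm(p-q)
def proj(n,P):
    c=C[n];P=np.atleast_2d(P);T=c["world_to_cam"];X=P@T[:3,:3].T+T[:3,3]
    X=X*[1,-1,-1];x=X@c["intrinsics"].T;return x[:,:2]/x[:,2:]
S=lambda x,y:(300+(x+.5)/4-.5,130+(y+.5)/4-.5)
Tp=lambda x,y:(290+(x+.5)/5-.5,145+(y+.5)/5-.5)
E
python3 - <<'E'
from h import *
np.set_printoptions(precision=4,suppress=True)
print("knob",tri(S(245,126),Tp(371,214)),onz("scene",*S(245,126),.271),onz("top",*Tp(371,214),.271))
# foot corners at z=.026 (front-left, front-right, back-left)
for n,p in(("top",Tp(212,505)),("top",Tp(448,507)),("top",Tp(220,143)),("scene",S(213,508)),("scene",S(380,437)),("scene",S(82,282))):
    print(n,onz(n,*p,.026))
print("smallcap",tri(S(250,225),Tp(287,370)))
print("timer",onz("top",*Tp(644,432),.021),"cap",onz("top",*Tp(505,238),.013),"cup",onz("top",*Tp(77,270),.02),"bottle",onz("top",*Tp(127,410),.05))
E
```

```text
knob (array([0.5501, 0.049 , 0.2688]), np.float64(0.003364032135657172)) [0.5472 0.0489 0.271 ] [0.5507 0.0505 0.271 ]
top [0.4153 0.126  0.026 ]
top [ 0.417  -0.0233  0.026 ]
top [0.6507 0.1241 0.026 ]
scene [0.4127 0.1252 0.026 ]
scene [ 0.4142 -0.0201  0.026 ]
scene [0.6465 0.121  0.026 ]
smallcap (array([0.4608, 0.0956, 0.282 ]), np.float64(0.0022842232964103352))
timer [ 0.4682 -0.1495  0.021 ] cap [ 0.5946 -0.0627  0.013 ] cup [0.5659 0.2149 0.02  ] bottle [0.4712 0.181  0.05  ]
```

The pictures show the knob at scene (361,162), the small tube's cap at scene (362,186), and the large tube with its cap at lower right, scene (384,224). The small cap triangulates to 116 mm from the axle and 44 mm ahead of the spokes, as it must. That puts it 23° left of up and the large tube at about 157° clockwise. I'll turn the wheel anticlockwise, pushing two bare spokes (now at 37° and 97°) over the top with shut fingers.

Emit:
{"fn": "play_rows", "kwargs": {"plan": [[[0, 0, -0.1], [0, 0, -1], 1], [[0, 0, -0.1], [0, 0, -1], 1], [[0, 0, -0.1], [0, 0, -1], 1], [[0, 0, -0.1], [0, 0, -1], 1], [[0, 0, -0.1], [0, 0, -1], 1], [[0, 0, 0], [0, 0, -1], 1], [[0, 0, 0], [0, 0, -1], 1], [[0, 0, 0], [0, 0, -1], 1], [[0, 0, 0], [0, 0, -1], 1], [[0, 0, 0], [0, 0, -1], 1], [[0, 0, 0], [0, 0, -1], 1], [[0, 0, 0], [0, 0, -1], 1], [[0, 0, 0], [0, 0, -1], 1], [[0, 0, 0], [0, 0, -1], 1], [[0, 0, 0], [0, 0, -1], 1], [[0, 0, 0], [0, 0, -1], 1], [[0, 0, 0], [0, 0, -1], 1], [[0, 0, 0], [0, 0, -1], 1], [[0, 0, 0], [0, 0, -0.49], 1], [[0, 0, 0], [0, 0, 0], 1]], "force": 20}}

```text
time: 2.1
eef_pos: [0.1802, -0.4663, 0.3921]
tool_rot: [-0.0, -0.001, 1.0, 0.0]
force: [1.3, -1.0, 1.0]
opening: 0.0
```

Emit:
{"fn": "play_rows", "kwargs": {"plan": [[[-0.0911, 0.1072, 0], [0, 0, 0], 1], [[-0.0911, 0.1072, 0], [0, 0, 0], 1], [[-0.0911, 0.1072, 0], [0, 0, 0], 1], [[-0.0911, 0.1072, 0], [0, 0, 0], 1], [[-0.0911, 0.1072, 0], [0, 0, 0], 1], [[-0.0911, 0.1072, 0], [0, 0, 0], 1], [[-0.0911, 0.1072, 0], [0, 0, 0], 1], [[-0.0911, 0.1072, 0], [0, 0, 0], 1], [[-0.0911, 0.1072, 0], [0, 0, 0], 1], [[-0.0911, 0.1072, 0], [0, 0, 0], 1], [[-0.0911, 0.1072, 0], [0, 0, 0], 1], [[-0.0911, 0.1072, 0], [0, 0, 0], 1], [[0, 0, 0], [0, 0, 0], 1], [[0, 0, 0], [0, 0, 0], 1]]}}

```text
time: 3.5
eef_pos: [0.5082, -0.0796, 0.3918]
tool_rot: [-0.001, -0.0, 1.0, -0.0]
force: [-0.9, -0.2, -0.6]
opening: 0.0
```

```bash
python3 - <<'E'
from h import *
import cv2
print(arm.state()["eef_pos"],arm.state()["joints"])
a=arm.camera("scene")[:,:,::-1][110:280,300:450]; cv2.imwrite("pics/s1z.png",cv2.resize(a,None,fx=3.5,fy=3.5,interpolation=cv2.INTER_CUBIC))
E
```

```text
[ 0.50824399 -0.07957814  0.39176069] [-1.55204321e-01  2.85498777e-01  4.40651556e-01  1.72697815e+00
 -1.84670035e-04 -1.55558182e-01]
```

View pics/s1z.png

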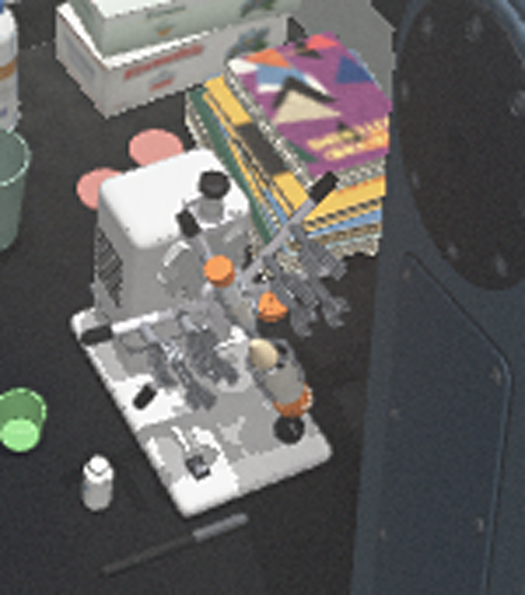

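Emit:
{"fn": "play_rows", "kwargs": {"plan": [[[0, 0, 0.1], [0, 0, 0], 1], [[0, 0, 0.1], [0, 0, 0], 1], [[0, 0, 0.1], [0, 0, 0], 1], [[0, 0, 0.08], [0, 0, 0], 1], [[0, 0.02, 0], [0, 0, 0], 1], [[0, 0.02, 0], [0, 0, 0], 1], [[0, 0.02, 0], [0, 0, 0], 1], [[0, 0.02, 0], [0, 0, 0], 1], [[0, 0.02, 0], [0, 0, 0], 1], [[0, 0.02, 0], [0, 0, 0], 1], [[0, 0.02, 0], [0, 0, 0], 1], [[0, 0.02, 0], [0, 0, 0], 1], [[0, 0.02, 0], [0, 0, 0], 1], [[0, 0.02, 0], [0, 0, 0], 1]]}}

```text
time: 4.95
eef_pos: [0.5079, -0.0197, 0.2783]
tool_rot: [-0.0, -0.0, 1.0, 0.0]
force: [0.5, -2.2, 1.2]
opening: 0.001
```

```bash
python3 - <<'E'
from h import *
import cv2
print(arm.state()["eef_pos"],arm.state()["force"])
a=arm.camera("scene")[:,:,::-1][110:280,300:450]; b=arm.camera("top")[:,:,::-1][145:265,290:450]
cv2.imwrite("pics/s2z.png",cv2.resize(a,None,fx=3.5,fy=3.5,interpolation=cv2.INTER_CUBIC))
cv2.imwrite("pics/t2z.png",cv2.resize(b,None,fx=5,fy=5,interpolation=cv2.INTER_CUBIC))
E
```

```text
[ 0.50786908 -0.01968815  0.2782912 ] [ 0.51094781 -2.20595037  1.24407733]
```

View pics/s2z.png

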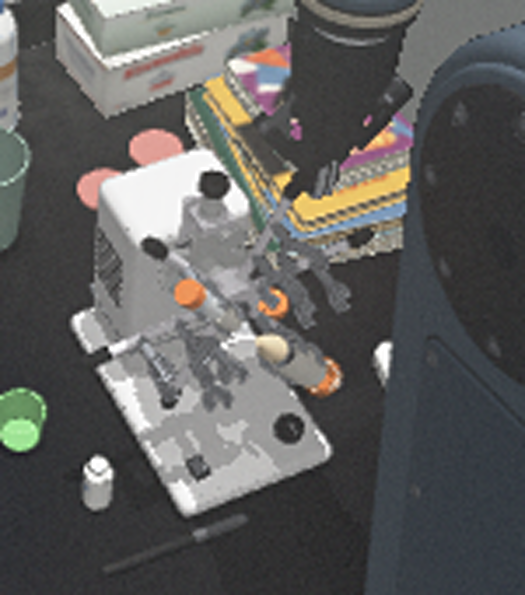

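View pics/t2z.png

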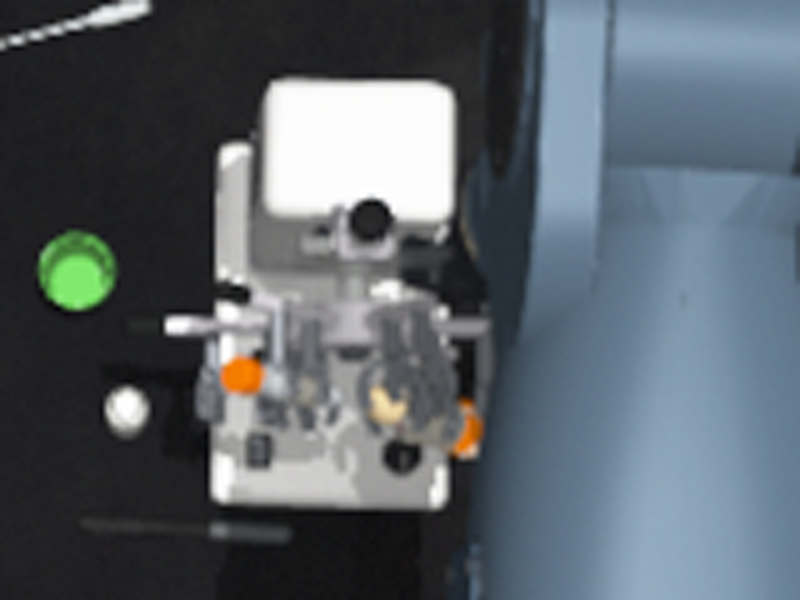

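The wheel follows at about 2 N: the small cap has moved outward left to top (338,220) and the large cap up to scene (393,217). I'll keep pushing.

Emit:
{"fn": "play_rows", "kwargs": {"plan": [[[0, 0.02, 0], [0, 0, 0], 1], [[0, 0.02, 0], [0, 0, 0], 1], [[0, 0.02, 0], [0, 0, 0], 1], [[0, 0.02, 0], [0, 0, 0], 1], [[0, 0.02, 0], [0, 0, 0], 1], [[0, 0.02, 0], [0, 0, 0], 1], [[0, 0.02, 0], [0, 0, 0], 1], [[0, 0.02, 0], [0, 0, 0], 1], [[0, 0.02, 0], [0, 0, 0], 1], [[0, 0.02, 0], [0, 0, 0], 1], [[0, 0.02, 0], [0, 0, 0], 1], [[0, 0.02, 0], [0, 0, 0], 1], [[0, 0.02, 0], [0, 0, 0], 1], [[0, 0.02, 0], [0, 0, 0], 1], [[0, 0.02, 0], [0, 0, 0], 1], [[0, 0.02, 0], [0, 0, 0], 1], [[0, 0.02, 0], [0, 0, 0], 1]]}}

```text
time: 6.75
eef_pos: [0.5078, 0.0823, 0.2783]
tool_rot: [-0.0, -0.0, 1.0, -0.0]
force: [-1.2, -1.3, 0.0]
opening: -0.001
```

```bash
python3 - <<'E'
from h import *
import cv2
print(arm.state()["eef_pos"],arm.state()["force"])
a=arm.camera("scene")[:,:,::-1][110:280,300:450]
cv2.imwrite("pics/s3z.png",cv2.resize(a,None,fx=3.5,fy=3.5,interpolation=cv2.INTER_CUBIC))
E
```

```text
[0.50779827 0.08226484 0.27830318] [-1.21032272 -1.28742096  0.04380652]
```

View pics/s3z.png

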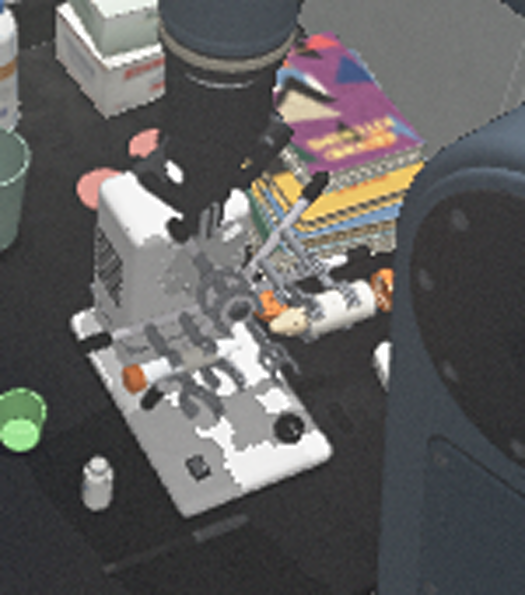

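```bash
python3 - <<'E'
from h import *
P=np.array([.505,.0495,.175])
S3=lambda x,y:(300+(x+.5)/3.5-.5,110+(y+.5)/3.5-.5)
for nm,p,dx in(("Btip",S3(318,180),0),("small cap",S3(134,378),-.044)):
    q=onplane("scene",*p,P+[dx,0,0],np.array([1.,0,0]))-P
    print(nm,q,np.hypot(q[1],q[2]),np.degrees(np.arctan2(-q[1],q[2])))
E
```

```text
Btip [ 0.         -0.06714243  0.10698826] 0.12631149748535714 32.11107360729836
small cap [-0.044       0.10886313  0.0048319 ] 0.10897030901479102 -87.45858959678682
```

B is at about 31°, as planned. Next I lift, cross back to the right, come down beyond B and push it.

Emit:
{"fn": "play_rows", "kwargs": {"plan": [[[0, -0.033, 0], [0, 0, 0], 1], [[0, 0, -0.073], [0, 0, 0], 1], [[0, 0, -0.073], [0, 0, 0], 1], [[0, 0, -0.074], [0, 0, 0], 1], [[0, -0.094, 0], [0, 0, 0], 1], [[0, -0.094, 0], [0, 0, 0], 1], [[0, -0.094, 0], [0, 0, 0], 1], [[0, -0.094, 0], [0, 0, 0], 1], [[0, -0.094, 0], [0, 0, 0], 1], [[0, 0, 0.073], [0, 0, 0], 1], [[0, 0, 0.073], [0, 0, 0], 1], [[0, 0, 0.074], [0, 0, 0], 1], [[0, 0.02, 0], [0, 0, 0], 1], [[0, 0.02, 0], [0, 0, 0], 1], [[0, 0.02, 0], [0, 0, 0], 1], [[0, 0.02, 0], [0, 0, 0], 1], [[0, 0.02, 0], [0, 0, 0], 1], [[0, 0.02, 0], [0, 0, 0], 1], [[0, 0.02, 0], [0, 0, 0], 1], [[0, 0.02, 0], [0, 0, 0], 1]]}}

```text
time: 8.8
eef_pos: [0.5079, -0.0206, 0.2784]
tool_rot: [0.0, -0.0, 1.0, -0.0]
force: [0.8, -1.7, 1.2]
opening: -0.001
```

Emit:
{"fn": "play_rows", "kwargs": {"plan": [[[0, 0.02, 0], [0, 0, 0], 1], [[0, 0.02, 0], [0, 0, 0], 1], [[0, 0.02, 0], [0, 0, 0], 1], [[0, 0.02, 0], [0, 0, 0], 1], [[0, 0.02, 0], [0, 0, 0], 1], [[0, 0.02, 0], [0, 0, 0], 1], [[0, 0.02, 0], [0, 0, 0], 1], [[0, 0.02, 0], [0, 0, 0], 1], [[0, 0.02, 0], [0, 0, 0], 1], [[0, 0.02, 0], [0, 0, 0], 1], [[0, 0.02, 0], [0, 0, 0], 1], [[0, 0.02, 0], [0, 0, 0], 1], [[0, 0.02, 0], [0, 0, 0], 1], [[0, 0.02, 0], [0, 0, 0], 1], [[0, 0.02, 0], [0, 0, 0], 1], [[0, 0.02, 0], [0, 0, 0], 1], [[0, 0.02, 0], [0, 0, 0], 1]]}}

```text
time: 10.5
eef_pos: [0.5078, 0.0814, 0.2783]
tool_rot: [-0.0, -0.0, 1.0, -0.0]
force: [-1.1, -0.8, 0.2]
opening: 0.002
```

```bash
python3 - <<'E'
from h import *
import cv2
print(arm.state()["eef_pos"],arm.state()["force"])
a=arm.camera("scene")[:,:,::-1][110:280,300:450]
cv2.imwrite("pics/s4z.png",cv2.resize(a,None,fx=3.5,fy=3.5,interpolation=cv2.INTER_CUBIC))
E
```

```text
[0.50780858 0.08137082 0.2782937 ] [-1.07279961 -0.81445188  0.19914119]
```

View pics/s4z.png

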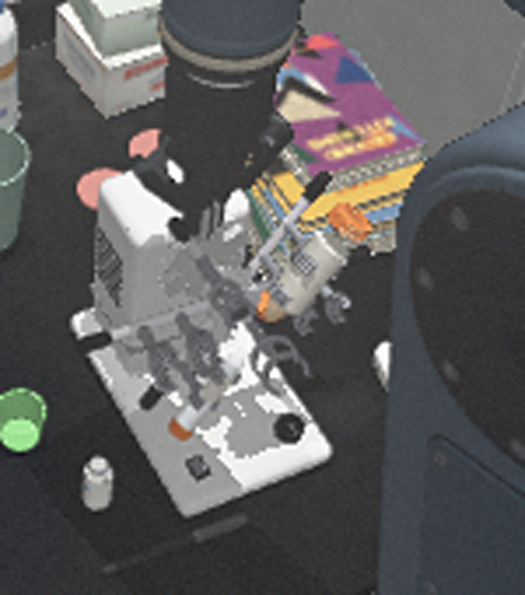

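Emit:
{"fn": "play_rows", "kwargs": {"plan": [[[-0.01, 0.02, 0.006], [0, 0, 0], 1], [[0, 0.02, 0.006], [0, 0, 0], 1], [[0, 0.02, 0.006], [0, 0, 0], 1], [[0, 0.02, 0.006], [0, 0, 0], 1], [[0, 0.018, 0.006], [0, 0, 0], 1], [[0, 0.014, 0.008], [0, 0, 0], 1], [[0, 0.014, 0.008], [0, 0, 0], 1], [[0, 0.014, 0.008], [0, 0, 0], 1], [[0, 0, 0], [0, 0, 0], 1]]}}

```text
time: 11.45
eef_pos: [0.5106, 0.1234, 0.2617]
tool_rot: [-0.0, -0.001, 1.0, 0.0]
force: [0.1, 0.9, 0.5]
opening: -0.004
```

```bash
python3 - <<'E'
from h import *
import cv2
print(arm.state()["eef_pos"],arm.state()["force"])
a=arm.camera("scene")[:,:,::-1][110:280,300:450]
cv2.imwrite("pics/s5z.png",cv2.resize(a,None,fx=3.5,fy=3.5,interpolation=cv2.INTER_CUBIC))
b=arm.camera("top")[:,:,::-1][145:265,290:450]
cv2.imwrite("pics/t5z.png",cv2.resize(b,None,fx=5,fy=5,interpolation=cv2.INTER_CUBIC))
E
```

```text
[0.51061463 0.12338844 0.26172023] [0.08484815 0.93086443 0.54029733]
```

View pics/s5z.png

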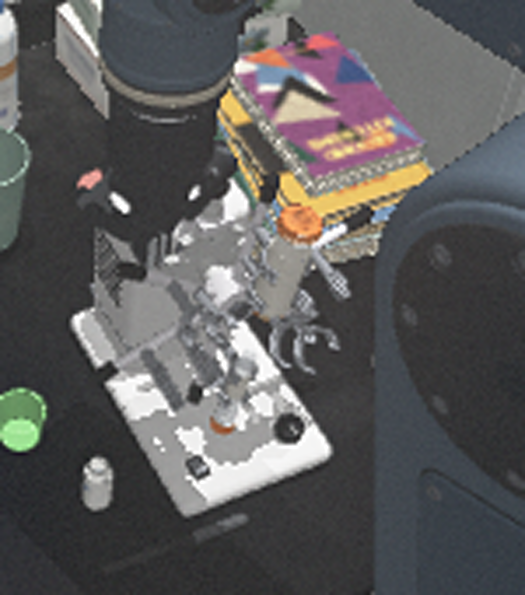

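View pics/t5z.png

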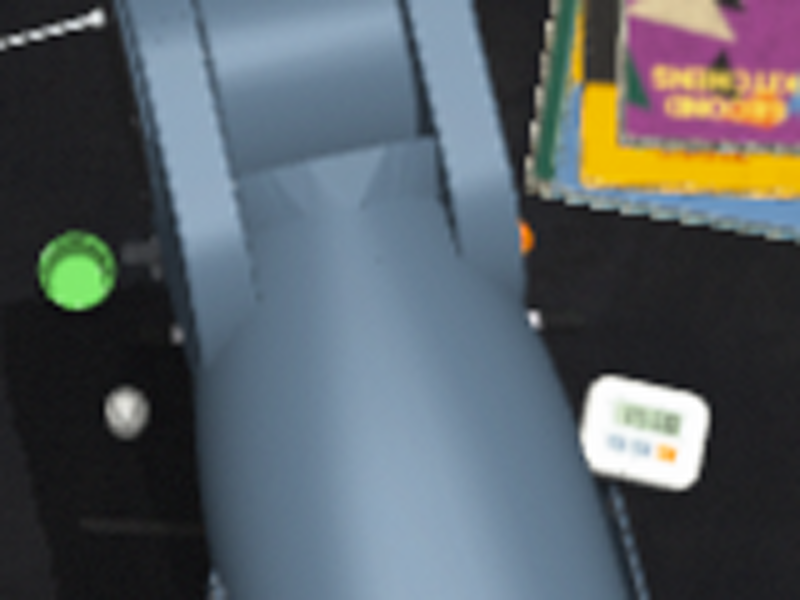

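```bash
python3 - <<'E'
from h import *
P=np.array([.505,.0495,.175])
S3=lambda x,y:(300+(x+.5)/3.5-.5,110+(y+.5)/3.5-.5)
for nm,p,dx in(("large cap",S3(301,218),-.044),):
    q=onplane("scene",*p,P+[dx,0,0],np.array([1.,0,0]))-P
    print(nm,q,np.hypot(q[1],q[2]),np.degrees(np.arctan2(-q[1],q[2])))
# expected pixels of cap centre for angles
for a in (0,5,8,10,12,15):
    r=np.radians(a);X=P+[-.044,-.131*np.sin(r),.131*np.cos(r)]
    u,v=proj("scene",X)[0];print(a,(u-300)*3.5,(v-110)*3.5)
E
```

```text
large cap [-0.044      -0.02200308  0.12793513] 0.12981345990250565 9.75861511821797
0 274.3140272113112 223.2593374323161
5 287.75733996963345 218.85745527645273
8 295.65079930673346 216.68782142728776
10 300.82469136359634 215.4412555423374
12 305.91894127743 214.35592896852413
15 313.39488502346046 213.03194842383584
```

Emit:
{"fn": "play_rows", "kwargs": {"plan": [[[0, 0.011, 0.012], [0, 0, 0], 1], [[0, 0.011, 0.012], [0, 0, 0], 1], [[0, 0.011, 0.012], [0, 0, 0], 1], [[0, 0.01, 0.012], [0, 0, 0], 1], [[0, 0, 0], [0, 0, 0], 1], [[0, 0, 0], [0, 0, 0], 1]]}}

```text
time: 12.15
eef_pos: [0.5107, 0.1359, 0.2476]
tool_rot: [-0.0, -0.0, 1.0, 0.0]
force: [0.1, -0.7, -0.5]
opening: 0.002
```

```bash
python3 - <<'E'
from h import *
import cv2
print(arm.state()["eef_pos"],arm.state()["force"])
a=arm.camera("scene")[:,:,::-1][110:280,300:450]
cv2.imwrite("pics/s6z.png",cv2.resize(a,None,fx=3.5,fy=3.5,interpolation=cv2.INTER_CUBIC))
E
```

```text
[0.51070729 0.13593337 0.24762318] [ 0.09204933 -0.72332775 -0.49722795]
```

View pics/s6z.png

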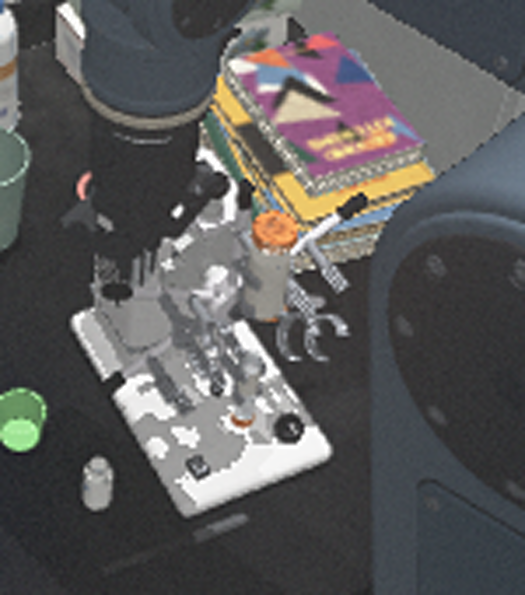

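Cap centre now reads scene (379,174), about 0.5° from upright. I'll lift away and go over the knob.

Emit:
{"fn": "play_rows", "kwargs": {"plan": [[[0, 0, -0.03], [0, 0, 0], 1], [[0, 0, -0.09], [0, 0, 0], 1], [[0, 0, -0.14], [0, 0, 0], 1], [[0, 0, -0.14], [0, 0, 0], 1], [[-0.032, -0.072, 0], [0, 0, 0], 1], [[-0.032, -0.072, 0], [0, 0, 0], 1], [[-0.032, -0.072, 0], [0, 0, 0], 1], [[-0.032, -0.072, 0], [0, 0, 0], 1], [[0, 0, 0.08], [0, 0, 0], 1], [[0, 0, 0.08], [0, 0, 0], 1], [[0, 0, 0.05], [0, 0, 0], 1], [[0, 0, 0], [0, 0, 0], 1]]}}

```text
time: 13.4
eef_pos: [0.5485, 0.0492, 0.3037]
tool_rot: [-0.001, -0.0, 1.0, -0.0]
force: [0.4, 0.1, 0.8]
opening: 0.004
```

```bash
python3 - <<'E'
from h import *
import cv2
print(arm.state()["eef_pos"],arm.state()["force"])
a=arm.camera("scene")[:,:,::-1][110:280,300:450]
cv2.imwrite("pics/s7z.png",cv2.resize(a,None,fx=3.5,fy=3.5,interpolation=cv2.INTER_CUBIC))
E
```

```text
[0.54847115 0.04919227 0.30370051] [0.40587601 0.07408825 0.84639984]
```

View pics/s7z.png

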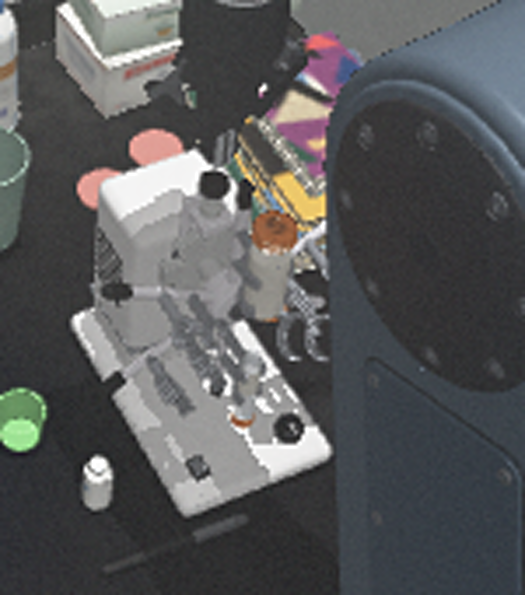

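```bash
python3 - <<'E'
from h import *
for X in ([.5485,.0492,.2927],[.5485,.0492,.3037],[.549,.0495,.271],[.5375,.0637,.2927],[.5375,.0347,.2927]):
    print(X,(proj("scene",np.array(X))[0]-[300,110])*3.5)
E
```

```text
[0.5485, 0.0492, 0.2927] [214.49410917 158.25726994]
[0.5485, 0.0492, 0.3037] [215.80805329 148.03311576]
[0.549, 0.0495, 0.271] [211.31228034 177.67142477]
[0.5375, 0.0637, 0.2927] [204.84728174 173.28932678]
[0.5375, 0.0347, 0.2927] [238.02459287 161.8902866 ]
```

Emit:
{"fn": "play_rows", "kwargs": {"plan": [[[0, 0, 0.03], [0, 0, 0], 1], [[0, 0, 0.03], [0, 0, 0], 1], [[0, 0, 0.01], [0, 0, 0], 1], [[0, 0, 0.007], [0, 0, 0], 1], [[0, 0, 0.007], [0, 0, 0], 1], [[0, 0, 0.007], [0, 0, 0], 1], [[0, 0, 0.007], [0, 0, 0], 1]]}}

```text
time: 14.15
eef_pos: [0.5493, 0.0494, 0.2753]
tool_rot: [0.0, -0.0, 1.0, 0.0]
force: [-1.6, 0.4, 1.8]
opening: -0.002
```

Emit:
{"fn": "play_rows", "kwargs": {"plan": [[[0, 0, 0.007], [0, 0, 0], 1], [[0, 0, 0.007], [0, 0, 0], 1], [[0, 0, 0.007], [0, 0, 0], 1], [[0, 0, 0], [0, 0, 0], 1]]}}

```text
time: 14.55
eef_pos: [0.5492, 0.0494, 0.2687]
tool_rot: [-0.0, -0.0, 1.0, -0.0]
force: [0.8, -0.0, -0.6]
opening: 0.004
```

Nearly home by height. I'll keep going down in small steps until the force rises.

Emit:
{"fn": "play_rows", "kwargs": {"plan": [[[0, 0, 0.004], [0, 0, 0], 1], [[0, 0, 0.003], [0, 0, 0], 1], [[0, 0, 0], [0, 0, 0], 1]]}}

```text
time: 14.85
eef_pos: [0.5495, 0.0494, 0.2679]
tool_rot: [0.001, -0.0, 1.0, 0.0]
force: [-2.6, -0.2, 13.2]
opening: 0.001
```

The force jumped to 13 N with the fingertips at 0.257 m, which is exactly the home height. Now I'll retreat and check.

Emit:
{"fn": "play_rows", "kwargs": {"plan": [[[0, 0, -0.02], [0, 0, 0], 1], [[0, 0, -0.1], [0, 0, 0], 1], [[0, 0, -0.15], [0, 0, 0], 1], [[0, 0, -0.15], [0, 0, 0], 1], [[0.1, -0.12, 0], [0, 0, 0], 1], [[0.1, -0.12, 0], [0, 0, 0], 1], [[0.1, -0.12, 0], [0, 0, 0], 1], [[0.1, -0.12, 0], [0, 0, 0], 1], [[0.1, -0.12, 0], [0, 0, 0], 1], [[0.1, -0.12, 0], [0, 0, 0], 1], [[0.1, -0.12, 0], [0, 0, 0], 1], [[0, -0.12, 0], [0, 0, 0], 1], [[0, -0.12, 0], [0, 0, 0], 1], [[0, 0, 0], [0, 0, 0], 1], [[0, 0, 0], [0, 0, 0], 1]]}}

```text
time: 16.35
eef_pos: [0.3393, -0.2752, 0.3926]
tool_rot: [-0.0, 0.0, 1.0, 0.0]
force: [0.2, 0.6, -0.7]
opening: -0.001
```

```bash
python3 - <<'E'
from h import *
import cv2
print(arm.state()["eef_pos"],arm.state()["force"])
a=arm.camera("scene")[:,:,::-1][130:280,300:450]
cv2.imwrite("pics/s8z.png",cv2.resize(a,None,fx=4,fy=4,interpolation=cv2.INTER_CUBIC))
b=arm.camera("top")[:,:,::-1][145:265,290:450]
cv2.imwrite("pics/t8z.png",cv2.resize(b,None,fx=5,fy=5,interpolation=cv2.INTER_CUBIC))
E
```

```text
[ 0.33931112 -0.27519506  0.39262735] [ 0.16669061  0.6372394  -0.73059012]
```

View pics/s8z.png

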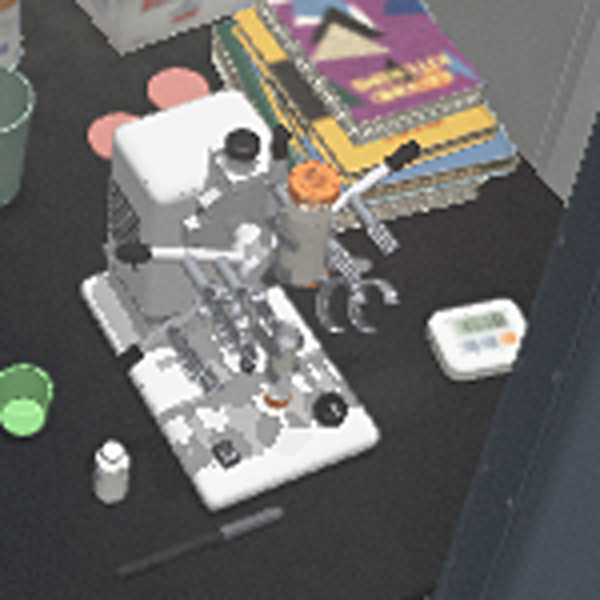

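View pics/t8z.png

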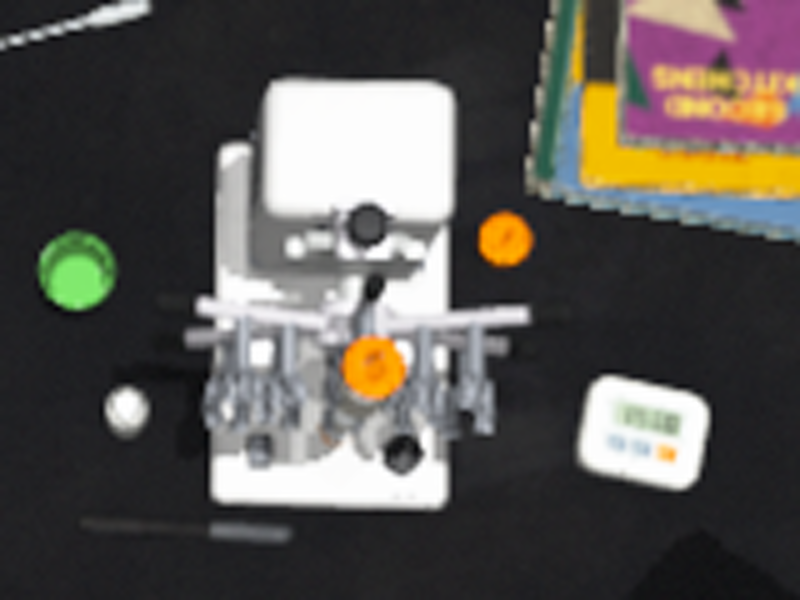

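```bash
python3 - <<'E'
from h import *
print("knob",tri(S(242,140),Tp(368,222)))
p,e=tri(S(314,178),Tp(374,364));print("cap",p,e,np.degrees(np.arctan2(-(p[1]-.0495),p[2]-.175)))
arm.job_done()
E
```

```text
knob (array([0.54878304, 0.04997629, 0.25643201]), np.float64(0.001881248113130617))
cap [0.46112085 0.05139309 0.305818  ] 0.0021943471035486026 -0.829080007865025
the job is handed in; nothing more can be done
```

The large tube now stands upright with its cap straight up, and the lock plunger is pressed home. I handed the job in at about 16.5 s of the 64 s allowed.

I turned the wheel anticlockwise by about 157° with shut fingertips, pushing the two bare spokes that started at 37° and 97° over the top one after the other. The forces I read during the pushes were about 2 N. I then pressed the knob straight down.

**Last checks:**
- **Plunger:** resistance rose to 13 N with the fingertips at 0.257 m. The knob top triangulated at 0.256 m, against 0.257 m for fully home.
- **Tube:** the middle of the cap top triangulated at 0.306 m high, with the tube about 0.8° from upright.
- **Bystanders:** by eye, the timer, loose cap, pen, cup and bottle look unmoved in the pictures. I did not identify or measure the two cassettes, but the arm never went near the bench surface.
- **Arm:** it ended clear of everything.

No check failed. The two camera views agreed to about 2 mm for both points.

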